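Fit the matching drum on the spindle sander and lock it with its keeper

TASK

The worn drum standing beside the bench sander has just come off it: take the fresh drum of the same diameter from the sloping rack, lower it gently over the sander's spindle and turn it so that its slots drop over the drive pin and it sits fully home. Then slide the horseshoe keeper all the way into the groove under the spindle's head, lying flat on the drum. Leave the other drums on their pegs and do not disturb the worn drums or the other things on the bench.

Things in the scene. Friction and masses are not known exactly. Their poses are not given: they have to be found in the camera images.
- sander: Bench spindle sander, fixed: low grey body under a flat 200 x 200 mm steel table, its top 70 mm above the bench; 146 mm behind the spindle stands the motor, 86 mm across, 148 mm high above the bench. Origin on the bench under the spindle axis; x points from the spindle to the motor (away from the robot at yaw 0), z up.
- spindle_seat (a point): Centre of the 42 mm flange a drum's foot stands on, on the spindle axis, 56 mm above the bench, inside the table's 76 mm throat hole. z is up; the frame turns with the spindle (it turns only stiffly, 0.4 N m). A drive pin, 6 mm thick, 30 mm long in all, crosses the spindle along this x axis, its top 7 mm above the seat: a drum not yet over the pin stands 7 mm too high.
- spindle_groove (a point): On the spindle axis, 100 mm above the seat: the level of a seated drum's top. The spindle is 15 mm thick up to 4 mm below this point; above it lies the groove, a 9 mm thick neck from -1 to +13 mm; then a head 15 mm thick, with a pointed top ending 31 mm above this point. z up.
- old_drum_place (a point): Point on the bench beside the sander (at -20, -175 mm in the sander's frame). The worn drum that has just come off the machine stands within 60 mm of it; the two other worn drums stand far away, at the left end of the bench beyond the rack.
- rack: Sloping plywood rack, fixed, 320 mm wide (y), 115 mm deep: its board leans 0.42 rad (24 degrees) towards -x (to the robot at yaw 0). Three 14 mm thick, 55 mm long pegs stand square to the board, so they lean 24 degrees from vertical towards -x; their feet are at x = 0, y = -105, 0, 105 mm, 85 mm above the bench. Origin on the bench under the row's middle.
- keeper: Horseshoe keeper, flat on the bench near the sander: steel plate 6 mm thick, 56 mm wide, 86 mm long, with a 12.5 mm slot open to +x (flared mouth, prong ends at x = 28 mm). Origin on the underside at the centre of the slot's round inner end, where the spindle's neck lies when it is fully in. Along -x stands a black fin to hold it by. z up, 0.14 kg.
- keeper_grip (a point): Point to grip in the keeper's upright fin: 40.5 mm behind the keeper's origin (x = -40.5 mm), 27 mm above its underside; same axes as the keeper. The fin is 12 mm thick (y), reaches from x = -56 to -25 mm and from 6 to 42 mm above the underside.
- fresh_small: Fresh small sanding drum, 38 mm in diameter, down on one of the rack's pegs (order varies). 100 mm long: brown sleeve from 10 to 90 mm, an aluminium hub 34 mm across at each end, an 18 mm bore right through. Both ends alike. Origin at the centre of the lower end, z along the bore to the upper end. Under 0.3 kg.
- fresh_small_mid (a point): Centre of the fresh small drum, 50 mm from each end, on its axis; same axes as the drum. Both hub ends have four slots, 10 mm wide and 10 mm deep, which run out along the drum's x and y axes (plus and minus) and drop over the drive pin.
- worn_small: Worn small sanding drum, 38 mm in diameter and 100 mm long, standing upright on the bench; the same shape as the fresh one, its sleeve greyer. Origin at the centre of its foot.
- fresh_medium: Fresh medium sanding drum, 50 mm in diameter, down on one of the rack's pegs (order varies). 100 mm long: brown sleeve from 10 to 90 mm, an aluminium hub 34 mm across at each end, an 18 mm bore right through. Both ends alike. Origin at the centre of the lower end, z along the bore to the upper end. Under 0.3 kg.
- fresh_medium_mid (a point): Centre of the fresh medium drum, 50 mm from each end, on its axis; same axes as the drum. Both hub ends have four slots, 10 mm wide and 10 mm deep, which run out along the drum's x and y axes (plus and minus) and drop over the drive pin.
- worn_medium: Worn medium sanding drum, 50 mm in diameter and 100 mm long, standing upright on the bench; the same shape as the fresh one, its sleeve greyer. Origin at the centre of its foot.
- fresh_large: Fresh large sanding drum, 64 mm in diameter, down on one of the rack's pegs (order varies). 100 mm long: brown sleeve from 10 to 90 mm, an aluminium hub 34 mm across at each end, an 18 mm bore right through. Both ends alike. Origin at the centre of the lower end, z along the bore to the upper end. Under 0.3 kg.
- fresh_large_mid (a point): Centre of the fresh large drum, 50 mm from each end, on its axis; same axes as the drum. Both hub ends have four slots, 10 mm wide and 10 mm deep, which run out along the drum's x and y axes (plus and minus) and drop over the drive pin.
- worn_large: Worn large sanding drum, 64 mm in diameter and 100 mm long, standing upright on the bench; the same shape as the fresh one, its sleeve greyer. Origin at the centre of its foot.
- drill: Cordless drill standing on its battery behind, between the rack and the sander, 236 mm high, 70 x 200 mm. A bystander. Origin under its middle.
- spray_can: Spray can, 53 mm across, 162 mm high, standing in front of the rack's left part. A bystander. Origin under its middle.
- wood_offcut: Offcut of dark wood, 38 x 148 x 30 mm, near the front edge of the bench. A bystander. Origin under its middle.
- tape_measure: Tape measure, 38 x 82 x 65 mm, on the bench between the rack and the sander. A bystander. Origin under its middle.
- sanding_cork: Grey sanding cork, 62 x 105 x 30 mm, on the bench in front of the rack. A bystander. Origin under its middle.
- glue_bottle: White glue bottle, 57 mm across, 195 mm high, standing at the rear right. A bystander. Origin under its middle.

How it is judged:
By the outcome, as a careful person would: the job done as asked, in the order asked, and still so for the second after the job is handed in, with the robot touching nothing.
It also fails if it takes over 67 s, if anything falls off the work surface, if the arm or the gripper's body presses on something with over 40 N, if the wrist force passes 120 N, or if a joint passes its speed limit or range.

ROBOT

A 7-joint arm with a two-finger parallel gripper is mounted at the origin on a cart in front of the work surface, level with it; the furniture and walls round the work are solid. World frame = base frame: x ahead of the robot, y to its left, z up, the work surface at z = 0. Lengths are in m, angles in rad, forces in N, time in s.
With the tool pointing down it reaches from about 0.425 to 0.925 m from the base axis. Payload 6.8 kg.
Tool frame: the origin (TCP) lies where the fingers leave the gripper's body, on its centre line; the fingertips stand 73 mm ahead of it and the grasp point (between the pads) lies 54 mm ahead of it; z points along the fingers, y is the line along which they close (so a half turn about z gives the same grasp; the last joint's range is limited). The gripper opens to 85 mm and grips with 20 to 120 N. Pads are 22 mm wide; open, the fingers measure 114 mm over their backs; the gripper's body (76 mm by 85 mm) begins 54 mm behind the grasp point. The pads swing forward as they close: fully open they stand 13 mm farther back than shut.
Start: joints at [1.147, 0.477, 0.022, 1.555, -0.011, 1.109, -0.083], TCP at [0.21, -0.642, 0.304] pointing down, gripper open.
Joint ranges: [-2.96, 2.96], [-0.34, 2.1], [-1.41, 1.46], [0.24, 2.44], [-1.37, 4.51], [0.17, 1.92], [-2.96, 2.96]. Speed limits (rad/s): [2.39, 2.39, 3.14, 3.14, 3.14, 3.14, 3.14].

INTERFACE

Orientations are given as a rotation vector (axis times angle).
In Python, from bench import r, imaging, workorder, get_obs gives the robot as it stands (r), with the cameras (imaging), the readings as plain functions and the job (workorder).
- The arm moves only by the shell command python3 drive.py 'ROWS' [OPENING] [FORCE]. ROWS is a JSON list that holds a single list of rows (three levels of brackets), with 1 to 5 rows, each of 6 numbers: dx, dy, dz in parts of the range, where 1.0 means 0.8 m, then a rotation vector rx, ry, rz in a scale on which 1.0 is 180 degrees; each row is the pose to reach, as a shift and turn from the pose commanded when the command began, along the tool's axes at that moment; what a row does not reach only later rows make up. A row lasts 1/10 s, in which the tool goes at most 0.05 m and 0.15 rad, less where a joint would pass 70% of its speed; a pose out of reach is approached as far as the arm can. OPENING is the finger opening in m, set as the command begins (- or left out keeps the last). The fingers move at their own pace and stop on an object; FORCE is the grip in N (left out, the last holds). Time passes only in rows, so rows that do not move let the fingers close. It prints the time, the measured TCP pose, the force, the opening and the grip force at its end. A shift or turn number past 1, either way, is cut back to 1. Input that does not fit is refused with a message, and nothing moves.
- get_obs(): the state, without advancing time (a new reading comes with each control period).
- imaging.grab_frame(name): name is "scene" or "top"; returns (picture, depth): 400x640x3 uint8, blue, green, red; 400x640 float32, m along the optical axis (not along the pixel's ray), 0 where there is no reading.
- imaging.camera_info(name): a dict with "camera_matrix" (3x3 intrinsics, pixels), "k1" (the pictures are not rectified: a ray, as slopes to the right and down, at radius r is drawn at 1 + k1 r^2 times it, then the intrinsics apply), "R" (3x3) and "t" (3): a world point X has camera coordinates R X + t. Camera axes: x right, y down, z forward; pixel columns grow to the right and rows downward; lengths in m; the calibration is good to about 2 mm. A picture is of the moment at which its call begins. camera_info takes no time and is no camera call.
- workorder.hand_in(): hands the job in; it is judged then, once.
The state is a dict: "clock": time; "joints": joint angles; "qvel": joint speeds; "tau": joint torques, N m; "tcp_pos": TCP position; "orientation": TCP orientation; "contact_force": force on the tool from outside, world axes, zero at the start; "moment": the same for the moment, N m; "grip_width": finger opening in m; "gripper_force": force on a finger pad.
Only numpy, scipy, OpenCV 4.12 (cv2) and the standard library are available. Lean on these libraries where they do the work, as an engineer would, in place of code of your own. Each camera call takes 0.05 s, during which the arm holds its last target. There are 200 camera calls.

## Working session

There is one attempt and no reset: what is moved stays moved. The work goes in short steps, Python scripts to look and compute and a shell command to move; the robot and the scene stay as the last step left them, time stands still between calls to the robot, and variables do not carry over. Pictures are saved under pics/ and viewed, at most 10 in all, crops included, and the job is handed in when it is done.

```bash
ls; mkdir -p pics; cat > h.py <<'E'
import numpy as np, cv2
from bench import r, imaging, workorder, get_obs
from scipy.spatial.transform import Rotation as Ro
def cam(n):
    c=imaging.camera_info(n); return np.array(c["camera_matrix"]),c["k1"],np.array(c["R"]),np.array(c["t"])
def cloud(n,depth):
    K,k1,R,t=cam(n); v,u=np.mgrid[:400,:640]
    p=np.stack([u.ravel(),v.ravel()],1).astype(float).reshape(-1,1,2)
    q=cv2.undistortPoints(p,K,np.array([k1,0,0,0,0.])).reshape(-1,2)
    X=np.c_[q,np.ones(len(q))]*depth.reshape(-1,1)
    W=(X-t)@R; W[depth.ravel()==0]=np.nan
    return W.reshape(400,640,3)
def proj(n,X):
    K,k1,R,t=cam(n); 
    return cv2.projectPoints(np.atleast_2d(X).astype(float),cv2.Rodrigues(R)[0],t,K,np.array([k1,0,0,0,0.]))[0].reshape(-1,2)
def grab(n,tag):
    a,d=imaging.grab_frame(n); cv2.imwrite(f"pics/{tag}.png",a); np.save(f"pics/{tag}.npy",d); W=cloud(n,d); np.save(f"pics/{tag}_W.npy",W); return a,d,W
E
python3 - <<'E'
from h import *
for n in("scene","top"):
    a,d,W=grab(n,n+"0"); K,k1,R,t=cam(n); print(n,K.tolist(),k1,(-R.T@t).round(3),R[2].round(2),(d==0).mean())
o=get_obs(); print(o)
E
```

```text
bench.py
drive.py
pics
scene [[444.07860582595816, 0.0, 328.33300315392245], [0.0, 444.07860582595816, 200.85085214835792], [0.0, 0.0, 1.0]] -0.026317918624441043 [-0.388  0.849  0.961] [ 0.59 -0.57 -0.57] 0.02109765625
top [[371.02328194027194, 0.0, 322.5381666648099], [0.0, 371.02328194027194, 203.3551134683231], [0.0, 0.0, 1.0]] 0.023884354994366495 [0.278 0.006 1.441] [ 0.18 -0.01 -0.98] 0.004
{'clock': 0.1, 'joints': array([ 1.14691115,  0.47773106,  0.02234438,  1.55632099, -0.01149164,
        1.1092834 , -0.08309909]), 'qvel': array([-0.00078401, -0.00236087,  0.00025356, -0.00328199, -0.00085856,
        0.00176537, -0.00046441]), 'tau': array([ 5.70966076e-03, -5.97758675e+01,  1.61370344e+00, -2.81955743e+01,
        1.27758514e-02,  4.98038411e-03, -1.64829814e-06]), 'tcp_pos': array([ 0.20950339, -0.64124733,  0.30302707]), 'orientation': array([-3.10095765e+00, -4.93765253e-01,  5.91952097e-04]), 'contact_force': array([-0.85560192, -0.81393901, -0.17300891]), 'moment': array([-0.01776429, -0.01990802, -0.02400484]), 'gripper_force': 0.0, 'grip_width': 0.0854717427730315}
```

View pics/scene0.png

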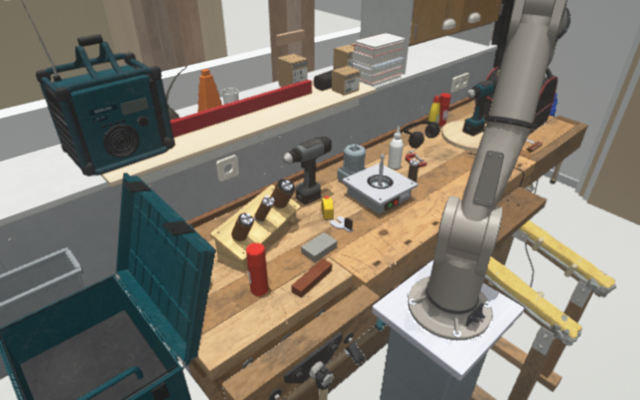

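View pics/top0.png

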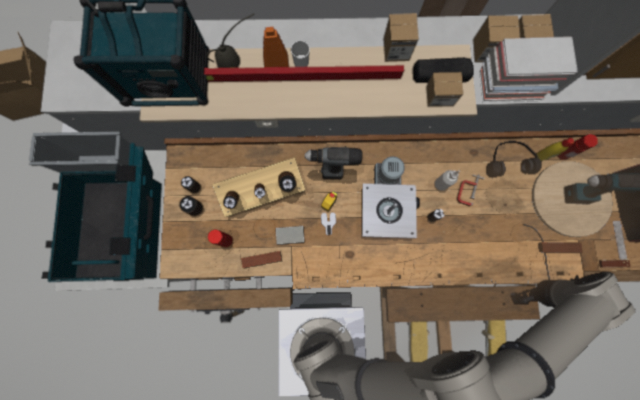

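Scene view: rack with three drums (243,225)-(285,190), sander at (380,185), spindle (380,160), keeper near (343,222), tape (327,207). Top view: sander (390,210), one worn drum right of it (437,215), keeper (328,222), rack drums (231,200), (260,191), (287,183).

```bash
cat > m1.py <<'E'
from h import *
T=np.load("pics/top0_W.npy"); S=np.load("pics/scene0_W.npy")
def box(W,u,v,w,h): 
    p=W[v-h:v+h+1,u-w:u+w+1].reshape(-1,3); return p[~np.isnan(p).any(1)]
# table plane
for n,W in(("T",T),("S",S)):
    p=W.reshape(-1,3); m=(p[:,0]>.4)&(p[:,0]<.75)&(abs(p[:,1])<.5)&(abs(p[:,2])<.02); print(n,"bench z",np.median(p[m,2]).round(4),p[m,2].std().round(4))
    for nm,(x,y) in dict(worn=(0.6,-.43)).items(): pass
for nm,u,v in(("worn",437,215),("w1",190,184),("w2",188,205),("rackL",231,200),("rackM",260,191),("rackR",287,183),("keeper",328,222),("spindle",389,210)):
    print(nm,T[v,u].round(3))
a=cv2.imread("pics/top0.png"); b=cv2.imread("pics/scene0.png")
z=lambda im,x0,y0,w,h,W,H: cv2.resize(im[y0:y0+h,x0:x0+w],(W,H),interpolation=cv2.INTER_CUBIC)
t1=z(a,210,160,100,60,400,240); t2=z(a,300,180,160,60,640,240)
s1=z(b,210,160,100,110,400,440); s2=z(b,315,120,120,120,400,400)
o=np.zeros((600,800,3),np.uint8)
o[:240,:400]=t1; o[:240,400:]=z(a,360,180,100,60,400,240)
o[240:600,:400]=z(b,210,170,100,90,400,360); o[240:600,400:]=z(b,320,145,112,101,400,360)
cv2.imwrite("pics/m1.png",o)
E
python3 m1.py
```

```text
T bench z -0.0004 0.0034
S bench z 0.0034 0.0035
worn [ 0.476 -0.43   0.103]
w1 [0.611 0.473 0.104]
w2 [0.541 0.491 0.063]
rackL [0.542 0.314 0.133]
rackM [0.58  0.216 0.103]
rackR [0.604 0.115 0.118]
keeper [ 0.472 -0.034  0.009]
spindle [ 0.499 -0.256  0.102]
```

View pics/m1.png

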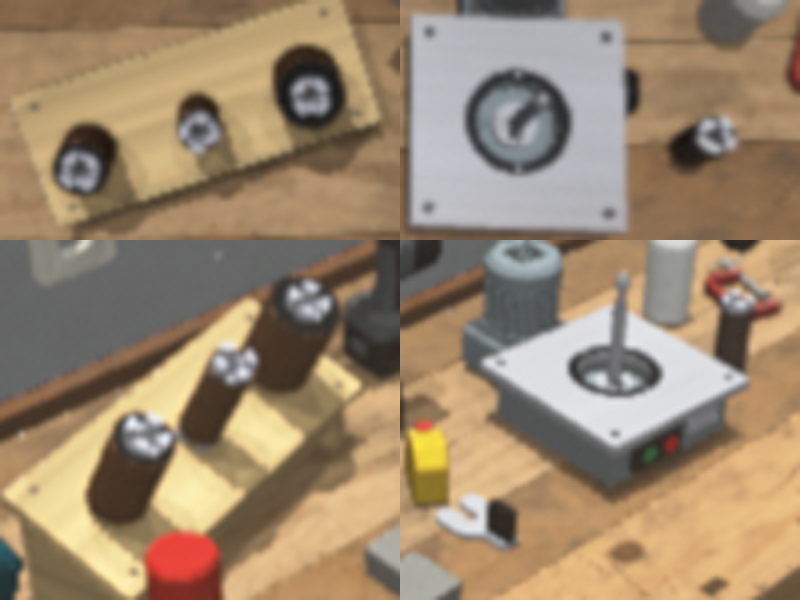

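Crops: rack left=medium, middle=small, right=large; the worn drum by the sander (top ≈(437,214)) is about hub-wide, thus small → take the middle drum. I'll triangulate and view finer crops of keeper, throat, drum top.

```bash
cat > m2.py <<'E'
from h import *
from scipy.optimize import least_squares
un=lambda x,y,x0,y0,s:((x+.5)/s-.5+x0,(y+.5)/s-.5+y0)
def tri(pt,ps):
    f=lambda X: np.r_[proj("top",X)[0]-pt,proj("scene",X)[0]-ps]
    s=least_squares(f,[.5,0,.1]); return s.x.round(4),np.abs(s.fun).max().round(2)
sx=400/112; sy=360/101
P=dict(L=((82,170),(147,193)),M=((198,130),(234,125)),R=((310,95),(310,62)))
for k,(a,b) in P.items(): print(k,*tri(un(*a,210,160,4),un(*b,210,170,4)))
print("tip",*tri(un(143,95,360,180,4),((223.5)/sx+319.5,(32.5)/sy+144.5)))
print("worn",*tri(un(318,135,360,180,4),((336)/sx+319.5,(62)/sy+144.5)))
def onz(n,px,z):
    s=least_squares(lambda q: proj(n,[q[0],q[1],z])[0]-px,[.5,0]); return s.x
sc=np.array([onz("top",un(x-400,y,360,180,4),.07) for x,y in((430,32),(606,37),(608,213),(428,208))])
print(sc.round(4),"ctr",sc.mean(0).round(4)); d=sc[0]-sc[3]+sc[1]-sc[2]; print("yaw",np.arctan2(d[1],d[0]))
a=cv2.imread("pics/top0.png"); b=cv2.imread("pics/scene0.png")
z=lambda im,x0,y0: cv2.resize(im[y0:y0+24,x0:x0+32],(384,288),interpolation=cv2.INTER_CUBIC)
o=np.vstack([np.hstack([z(a,312,210),z(b,325,210)]),np.hstack([z(a,374,198),z(b,362,170)])])
cv2.imwrite("pics/m2.png",o)
T=np.load("pics/top0_W.npy"); S=np.load("pics/scene0_W.npy")
for n,W in(("T",T),("S",S)):
    p=W.reshape(-1,3); k=(abs(p[:,0]-.475)<.08)&(abs(p[:,1]+.03)<.07)
    q=p[k&(p[:,2]>.025)&(p[:,2]<.055)]; print(n,"fin pts",len(q),q.mean(0) if len(q) else 0)
E
python3 m2.py
```

```text
L [0.5263 0.3073 0.1752] 0.0
M [0.5586 0.2066 0.173 ] 0.49
R [0.5874 0.1086 0.1754] 0.52
tip [ 0.5053 -0.2628  0.1916] 0.45
worn [ 0.4829 -0.4391  0.1004] 0.17
[[ 0.5918 -0.1844]
 [ 0.5833 -0.3511]
 [ 0.4162 -0.3416]
 [ 0.4245 -0.1749]] ctr [ 0.504 -0.263]
yaw -0.05686767086565151
T fin pts 73 [ 0.48752684 -0.0307873   0.0427354 ]
S fin pts 138 [ 0.49092856 -0.02766248  0.04065195]
```

View pics/m2.png

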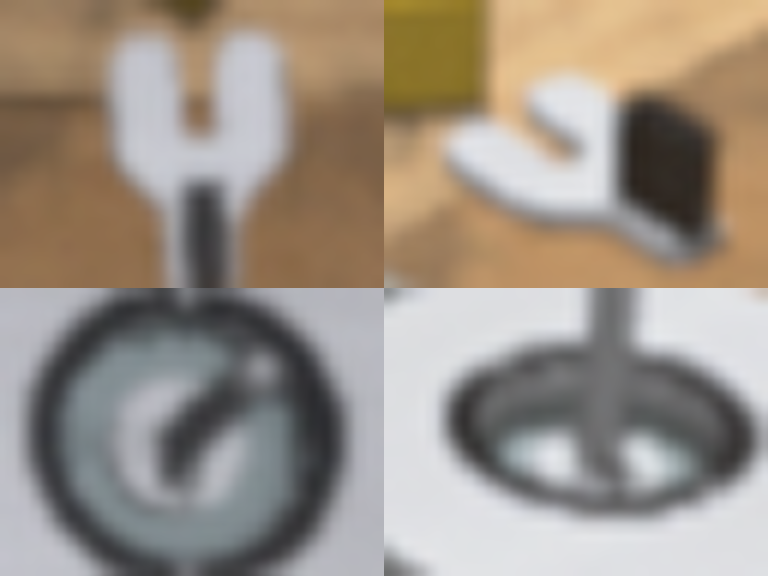

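Keeper: slot open upward in the top view (toward +x), inner end ≈(328.5,220.5); fin below. Drive pin seems to run down from the spindle foot (top crop 178,485). Sampling brightness rings for pin and drum slots, keeper axes, and computing the first moves.

```bash
cat >> h.py <<'E'
def go(p,Rt):
    o=get_obs(); R0=Ro.from_rotvec(o["orientation"]); d=R0.inv().apply(np.array(p)-o["tcp_pos"]); w=(R0.inv()*Ro.from_matrix(Rt)).as_rotvec()
    print("row",d.round(4),w.round(4),"|d|",np.linalg.norm(d).round(3),np.linalg.norm(w).round(3)); return d,w
def tool(z,y):
    z=np.array(z,float)/np.linalg.norm(z); y=np.array(y,float); y-=z*(y@z); y/=np.linalg.norm(y); return np.stack([np.cross(y,z),y,z],1)
a_=np.array([-.408*np.cos(.298),-.408*np.sin(.298),.913])
E
cat > m3.py <<'E'
from h import *
from scipy.ndimage import map_coordinates as mc
from m2 import onz,un
g={n:cv2.imread(f"pics/{n}0.png").astype(float).mean(2) for n in("top","scene")}
def ring(n,c,e1,e2,rs):
    th=np.arange(0,2*np.pi,np.pi/18); v=0
    for q in rs:
        X=c+q*(np.cos(th)[:,None]*e1+np.sin(th)[:,None]*e2); u=proj(n,X); v=v+mc(g[n],[u[:,1],u[:,0]],order=1)
    return (v/len(rs)).round().astype(int)
ex,ey=np.eye(3)[0],np.eye(3)[1]
for n in g: print("pin",n,ring(n,np.array([.5045,-.263,.063]),ex,ey,[.010,.0125]))
# drum top: frame x=horizontal-ish: e2 = rack y, e1 = e2 x a
e2=np.array([-np.sin(.298),np.cos(.298),0]); e1=np.cross(e2,a_)
for n in g:
    for c in ([.558,.207,.1745],):
        v=ring(n,np.array(c),e1,e2,[.012,.0145]); print("slot",n,v, v.reshape(4,9).mean(0).round())
q=lambda x,y,z:onz("top",un(x,y,312,210,12),z).round(4)
print("prongs",q(145,32,.006),q(255,32,.006),"slot end",q(198,135,.006),"slot mouth",q(197,50,.006),"fin front top",q(203,182,.042))
T=np.load("pics/top0_W.npy"); S=np.load("pics/scene0_W.npy"); 
for n,W in(("top",T),("scene",S)):
    im=g[n]; m=(abs(W[...,0]-.45)<.06)&(abs(W[...,1]+.032)<.05)&(W[...,2]>.03)&(W[...,2]<.05)&(im<90); p=W[m]; print(n,len(p),p.mean(0),p.min(0),p.max(0))
R=tool(-a_,[.294,-.956,0]); go([.42,-.45,.31],tool([0,0,-1],[.294,-.956,0]))
E
python3 m3.py
```

```text
L [0.5263 0.3073 0.1752] 0.0
M [0.5586 0.2066 0.173 ] 0.49
R [0.5874 0.1086 0.1754] 0.52
tip [ 0.5053 -0.2628  0.1916] 0.45
worn [ 0.4829 -0.4391  0.1004] 0.17
[[ 0.5918 -0.1844]
 [ 0.5833 -0.3511]
 [ 0.4162 -0.3416]
 [ 0.4245 -0.1749]] ctr [ 0.504 -0.263]
yaw -0.05686767086565151
T fin pts 73 [ 0.48752684 -0.0307873   0.0427354 ]
S fin pts 138 [ 0.49092856 -0.02766248  0.04065195]
pin top [133 154 163 169 171 169 165 162 159 157 156 153 147 133 116 101  89  95
 103 116 129 145 158 164 163 159 146 128 107  84  70  62  63  72  91 111]
pin scene [184 199 211 216 218 220 219 214 206 196 180 162 148 138 128 118 112 111
 121 136 152 165 173 174 173 165 150 133 121 114 111 109 114 122 143 165]
slot top [133 129 130 128 133 146 159 163 161 146 128 119 130 138 153 161 161 150
 134 124 125 137 145 155 153 149 141 135 131 122 119 128 142 153 151 144] [137. 128. 124. 128. 136. 149. 156. 156. 149.]
slot scene [149 157 172 175 179 176 171 161 148 131 122 136 165 167 165 169 185 195
 195 187 171 155 143 153 165 177 174 149 131 137 152 167 174 172 161 152] [156. 149. 154. 162. 164. 167. 169. 171. 167.]
prongs [ 0.5114 -0.0182] [ 0.5106 -0.0541] slot end [ 0.4771 -0.0346] slot mouth [ 0.5051 -0.035 ] fin front top [ 0.457  -0.0348]
top 21 [ 0.43750301 -0.0357957   0.04109928] [ 0.42508933 -0.0403392   0.03436569] [ 0.45241921 -0.03237598  0.04652358]
scene 40 [ 0.4365645  -0.03450851  0.04046286] [ 0.42002977 -0.04576543  0.03052337] [ 0.45387408 -0.02846244  0.04813328]
row [ 0.2595 -0.1164 -0.0068] [-0.0016  0.0001  0.0175] |d| 0.284 0.018
```

Pin lies at ≈163° (≡ -17°) in world; drum slots at ≈18° (mod 90) in the rack frame; keeper origin ≈(0.481,-0.035), yaw ≈ 0. Move toward the rack.

Units first: shifts go in shares of 0.8 m and turns go in shares of 180 degrees. So 0.26 m / 0.8 = 0.325, 0.2 m / 0.8 = 0.25.

```bash
python3 drive.py '[[[0.0625, -0.0275, 0, 0, 0, 0], [0.125, -0.0563, 0, 0, 0, 0], [0.1875, -0.0838, 0, 0, 0, 0], [0.25, -0.1125, 0, 0, 0, 0], [0.325, -0.145, -0.0088, 0, 0, 0]]]' 0.07 30
python3 - <<'E'
from h import *
print(get_obs()["joints"].round(2)); D=tool([0,0,-1],[.294,-.956,0])
go([.50,-.2,.33],D); go([.5,.03,.33],D)
E
```

```text
clock: 0.6
tcp_pos: [0.3956, -0.4719, 0.3072]
orientation: [-3.101, -0.494, 0.002]
contact_force: [1.2, -0.9, -0.2]
grip_width: 0.0698
gripper_force: 0.0
[ 0.81  0.38 -0.05  1.7   0.02  1.07 -0.5 ]
row [ 0.1837 -0.2261 -0.0226] [-0.0015  0.0008  0.0173] |d| 0.292 0.017
row [ 0.2551 -0.4447 -0.0223] [-0.0015  0.0008  0.0173] |d| 0.513 0.017
```

In the tool's units: -0.21 m / 0.8 = -0.2625, -0.17 m / 0.8 = -0.2125.

```bash
python3 drive.py '[[[0.0438, -0.0563, -0.005, 0, 0, 0], [0.075, -0.1125, -0.01, 0, 0, 0], [0.1125, -0.1625, -0.015, 0, 0, 0], [0.15, -0.2125, -0.02, 0, 0, 0], [0.1875, -0.2625, -0.025, 0, 0, 0]]]'
python3 drive.py '[[[0.025, -0.0575, 0, 0, 0, 0], [0.05, -0.1125, 0, 0, 0, 0], [0.075, -0.1688, 0, 0, 0, 0], [0.0875, -0.225, 0, 0, 0, 0], [0.1, -0.2813, 0, 0, 0, 0]]]'
python3 - <<'E'
from h import *
print(get_obs()["joints"].round(2))
go(np.array([.558,.207,.1745])+.13*a_,tool(-a_,[.294,-.956,0]))
E
```

```text
clock: 1.1
tcp_pos: [0.4692, -0.2343, 0.3273]
orientation: [3.103, 0.494, -0.001]
contact_force: [0.9, -0.1, 0.6]
grip_width: 0.0699
gripper_force: 0.0
clock: 1.6
tcp_pos: [0.4748, 0.0044, 0.3271]
orientation: [3.102, 0.494, -0.0]
contact_force: [0.8, -0.5, -0.4]
grip_width: 0.0701
gripper_force: 0.0
[ 0.19  0.14 -0.36  1.97  0.06  1.04 -1.45]
row [ 0.089  -0.1677  0.0339] [-0.0038  0.4205  0.0175] |d| 0.193 0.421
```

In the tool's units: -0.168 m / 0.8 = -0.21, -0.135 m / 0.8 = -0.1688, 0.42 rad / 3.1416 = 0.1337.

```bash
python3 drive.py '[[[0.025, -0.0438, 0.0075, 0, 0.0286, 0], [0.05, -0.0875, 0.015, 0, 0.0573, 0], [0.075, -0.125, 0.025, 0, 0.0859, 0], [0.0938, -0.1688, 0.035, 0, 0.1114, 0.0032], [0.1113, -0.21, 0.0425, 0, 0.1337, 0.0054]]]'
python3 drive.py '[[[0, 0, 0, 0, 0, 0], [0, 0, 0, 0, 0, 0]]]'
python3 - <<'E'
from h import *
print(get_obs()["joints"].round(2)); t=np.array([.558,.207,.1745])
grab("scene","s1"); grab("top","t1")
go(t+.13*a_,tool(-a_,[.294,-.956,0])); go(t+.038*a_,tool(-a_,[.294,-.956,0]))
a=cv2.imread("pics/t1.png"); b=cv2.imread("pics/s1.png")
z=lambda im,x0,y0: cv2.resize(im[y0:y0+100,x0:x0+100],(400,400),interpolation=cv2.INTER_CUBIC)
cv2.imwrite("pics/v1.png",np.hstack([z(a,210,140),z(b,210,130)]))
E
```

```text
clock: 2.1
tcp_pos: [0.5073, 0.191, 0.2928]
orientation: [-2.975, -0.446, -0.637]
contact_force: [1.8, -0.1, 0.2]
grip_width: 0.0701
gripper_force: 0.0
clock: 2.3
tcp_pos: [0.507, 0.1903, 0.2927]
orientation: [-2.977, -0.451, -0.631]
contact_force: [0.4, -0.3, 0.3]
grip_width: 0.07
gripper_force: 0.0
[-0.11  0.16 -0.44  2.11  0.32  0.51 -2.05]
row [ 0.0001 -0.003   0.0001] [-0.0025  0.0012 -0.0017] |d| 0.003 0.003
row [ 0.0002 -0.0027  0.0921] [-0.0025  0.0012 -0.0017] |d| 0.092 0.003
```

View pics/v1.png

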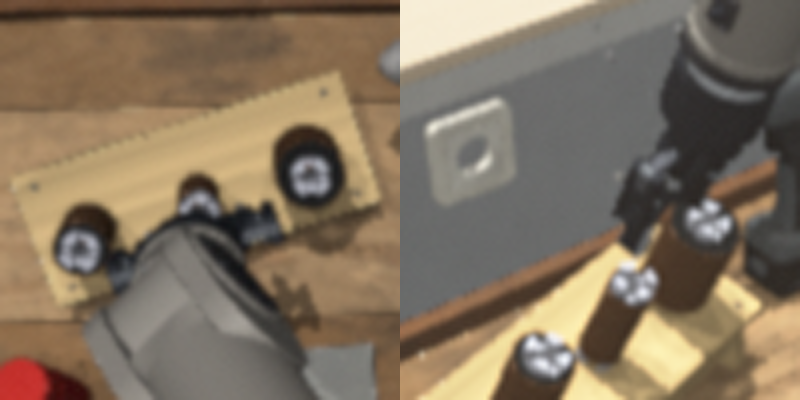

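Gripper is lined up over the middle drum (top crop drum at (200,195); fingers straddle it, clear of neighbours). Descend along the peg axis and grip.

In the tool's units: 0.092 m / 0.8 = 0.115, 0.02 m / 0.8 = 0.025.

```bash
python3 drive.py '[[[0, -0.0013, 0.025, 0, 0, 0], [0, -0.0025, 0.05, 0, 0, 0], [0, -0.0038, 0.075, 0, 0, 0], [0, -0.0038, 0.0975, 0, 0, 0], [0, -0.0038, 0.115, 0, 0, 0]]]' 0.07
python3 drive.py '[[[0, 0, 0, 0, 0, 0], [0, 0, 0, 0, 0, 0], [0, 0, 0, 0, 0, 0], [0, 0, 0, 0, 0, 0], [0, 0, 0, 0, 0, 0]]]' 0.0 40
python3 drive.py '[[[0, 0, 0, 0, 0, 0], [0, 0, 0, 0, 0, 0]]]'
```

```text
clock: 2.9
tcp_pos: [0.5437, 0.202, 0.2084]
orientation: [-2.979, -0.443, -0.633]
contact_force: [0.2, -0.2, -0.4]
grip_width: 0.07
gripper_force: 0.0
clock: 3.4
tcp_pos: [0.543, 0.2033, 0.21]
orientation: [-2.977, -0.446, -0.635]
contact_force: [0.3, -2.0, 1.4]
grip_width: 0.0369
gripper_force: 40.4
clock: 3.6
tcp_pos: [0.5431, 0.2035, 0.21]
orientation: [-2.977, -0.447, -0.635]
contact_force: [-0.7, -3.1, 5.6]
grip_width: 0.0366
gripper_force: 40.9
```

Gripped (~37–38 mm: the small drum). Pull along the peg axis.

In the tool's units: -0.1 m / 0.8 = -0.125, -0.08 m / 0.8 = -0.1.

```bash
python3 drive.py '[[[0, 0, -0.025, 0, 0, 0], [0, 0, -0.05, 0, 0, 0], [0, 0, -0.075, 0, 0, 0], [0, 0, -0.1, 0, 0, 0], [0, 0, -0.125, 0, 0, 0]]]'
python3 - <<'E'
from h import *
print(get_obs()["joints"].round(2)); 
D=tool([0,0,-1],[.294,-.956,0]); go([.48,.05,.40],D)
E
```

```text
clock: 4.1
tcp_pos: [0.5027, 0.192, 0.3007]
orientation: [-2.976, -0.449, -0.632]
contact_force: [1.3, -0.3, -2.1]
grip_width: 0.0369
gripper_force: 41.7
[-0.09  0.14 -0.46  2.1   0.31  0.52 -2.05]
row [-0.0176  0.1285 -0.1171] [-0.0043 -0.4187  0.0012] |d| 0.175 0.419
```

In the tool's units: 0.1285 m / 0.8 = 0.1606, 0.12 m / 0.8 = 0.15, -0.419 rad / 3.1416 = -0.1334.

```bash
python3 drive.py '[[[-0.005, 0.0375, -0.0313, 0, -0.0318, 0], [-0.01, 0.075, -0.0625, 0, -0.0637, 0], [-0.015, 0.1125, -0.0938, 0, -0.0955, 0], [-0.02, 0.15, -0.125, 0, -0.121, 0], [-0.022, 0.1606, -0.1464, -0.0013, -0.1334, 0.0003]]]'
python3 - <<'E'
from h import *
print(get_obs()["joints"].round(2)); 
c,s=np.cos(np.radians(55)),np.sin(np.radians(55))
grab("scene","s2"); grab("top","t2")
D=tool([0,0,-1],[s,-c,0]); go([.50,-.12,.40],D); go([.5045,-.263,.37],D)
b=cv2.imread("pics/s2.png"); cv2.imwrite("pics/v2.png",cv2.resize(b[100:250,220:420],(800,600),interpolation=cv2.INTER_CUBIC))
E
```

```text
clock: 4.6
tcp_pos: [0.4813, 0.0465, 0.4009]
orientation: [3.107, 0.459, -0.001]
contact_force: [0.6, 1.2, -3.0]
grip_width: 0.0366
gripper_force: 41.7
[ 0.15  0.1  -0.41  1.85  0.04  1.2  -1.54]
row [-0.0316  0.1668  0.0012] [ 0.0018 -0.0032 -0.6649] |d| 0.17 0.665
row [-0.0689  0.3049  0.0312] [ 0.0018 -0.0032 -0.6649] |d| 0.314 0.665
```

View pics/v2.png

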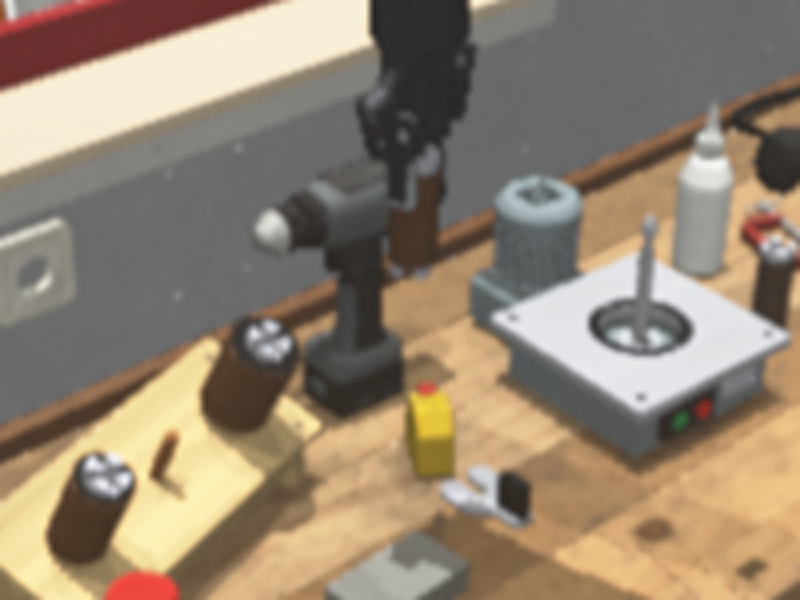

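Drum is held upright, peg is empty, neighbours untouched. Go above the spindle, turning.

In the tool's units: 0.167 m / 0.8 = 0.2088, 0.15 m / 0.8 = 0.1875, -0.665 rad / 3.1416 = -0.2117.

```bash
python3 drive.py '[[[-0.0075, 0.05, 0, 0, 0, -0.0423], [-0.015, 0.1, 0, 0, 0, -0.0847], [-0.025, 0.15, 0, 0, 0, -0.1273], [-0.0325, 0.1875, 0, 0, 0, -0.1687], [-0.04, 0.2088, 0.0013, 0.0006, -0.001, -0.2117]]]'
python3 - <<'E'
from h import *
c,s=np.cos(np.radians(55)),np.sin(np.radians(55))
go([.5045,-.263,.36],tool([0,0,-1],[s,-c,0]))
E
```

```text
clock: 5.2
tcp_pos: [0.4992, -0.1206, 0.3974]
orientation: [-2.78, -1.46, 0.003]
contact_force: [-0.3, -0.7, -2.0]
grip_width: 0.037
gripper_force: 41.7
row [-0.1141  0.0853  0.0373] [-0.0021  0.0013  0.0072] |d| 0.147 0.008
```

In the tool's units: -0.114 m / 0.8 = -0.1425, -0.095 m / 0.8 = -0.1188, 0.007 rad / 3.1416 = 0.0022.

```bash
python3 drive.py '[[[-0.0438, 0.0325, 0.01, 0, 0, 0], [-0.0875, 0.065, 0.02, 0, 0, 0], [-0.1188, 0.0875, 0.035, 0, 0, 0], [-0.1425, 0.1063, 0.0463, -0.0006, 0.0003, 0.0022], [-0.1425, 0.1063, 0.0463, -0.0006, 0.0003, 0.0022]]]'
python3 drive.py '[[[0, 0, 0, 0, 0, 0], [0, 0, 0, 0, 0, 0]]]'
python3 - <<'E'
from h import *
c,s=np.cos(np.radians(55)),np.sin(np.radians(55))
go([.5045,-.263,.36],tool([0,0,-1],[s,-c,0]))
o=get_obs(); p=o["tcp_pos"]; A=Ro.from_rotvec(o["orientation"]).as_matrix()
grab("scene","s3"); grab("top","t3")
b=cv2.imread("pics/s3.png"); t=cv2.imread("pics/t3.png")
for n in("scene","top"): print(n,"bottom",proj(n,p+.138*A[:,2]),"tcp",proj(n,p),"tip",proj(n,[.5045,-.263,.187]))
z=lambda im,x0,y0: cv2.resize(im[y0:y0+75,x0:x0+50],(400,600),interpolation=cv2.INTER_CUBIC)
cv2.imwrite("pics/v3.png",np.hstack([z(b,357,110),z(t,370,165)]))
E
```

```text
clock: 5.7
tcp_pos: [0.5026, -0.2637, 0.3585]
orientation: [-2.791, -1.439, 0.004]
contact_force: [-0.5, 0.9, -2.4]
grip_width: 0.0366
gripper_force: 41.6
clock: 5.9
tcp_pos: [0.5044, -0.2592, 0.3616]
orientation: [-2.787, -1.449, -0.001]
contact_force: [0.1, 0.3, -0.9]
grip_width: 0.0365
gripper_force: 41.7
row [-0.003   0.0023  0.0016] [-0.0003 -0.0007 -0.0013] |d| 0.004 0.002
scene bottom [[381.88888113 146.07808952]] tcp [[385.38608838 109.74752229]] tip [[381.70856488 154.76152876]]
top bottom [[396.50783604 202.23701797]] tcp [[406.08539498 193.55486812]] tip [[395.43855793 204.17245353]]
```

View pics/v3.png

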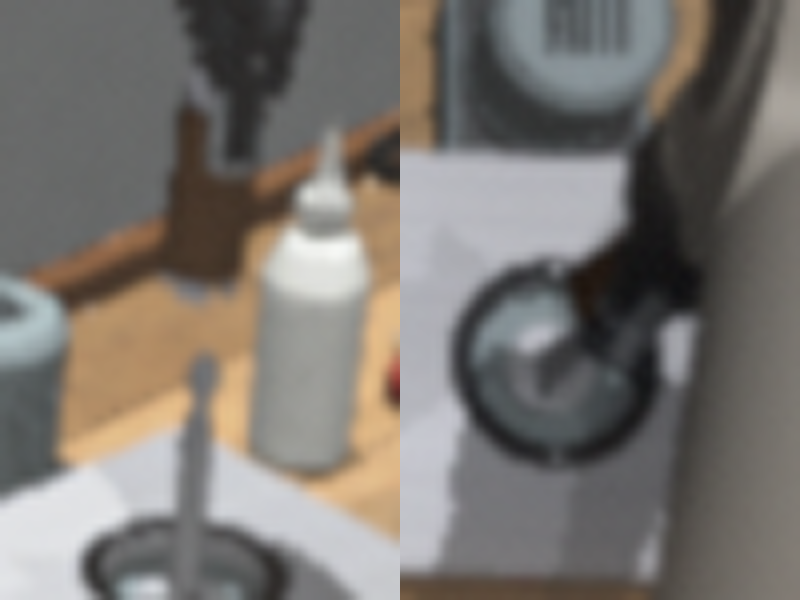

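Scene crop: drum foot centre ≈(205,285), spindle tip ≈(203,357) with its axis line passing ≈(208,285): sideways off by about 1 mm. Correct and measure the edges finely.

In the tool's units: 0.016 m / 0.8 = 0.02, 0.0023 m / 0.8 = 0.0029.

```bash
python3 drive.py '[[[-0.0025, 0.0029, 0.0125, 0, 0, 0], [-0.0025, 0.0029, 0.02, 0, 0, 0], [-0.0025, 0.0029, 0.02, 0, 0, 0], [-0.0025, 0.0029, 0.02, 0, 0, 0]]]'
cat > m4.py <<'E'
from h import *
import sys
b,d,W=grab("scene",sys.argv[1]); o=get_obs(); print(o["tcp_pos"].round(4),o["orientation"].round(3))
p=o["tcp_pos"]
c0=proj("scene",[.5045,-.263,.187])[0]; 
L=cv2.cvtColor(b,cv2.COLOR_BGR2LAB).astype(float)
def edges(v,uc,w):
    # subpixel extents of region differing from background on both sides
    row=L[v]; us=np.arange(int(uc)-w,int(uc)+w+1); g=np.linalg.norm(row[us+1]-row[us-1],axis=1)
    h=len(us)//2
    def cen(lo,hi):
        i=lo+np.argmax(g[lo:hi]); k=np.arange(max(i-2,0),min(i+3,len(g))); return (us[k]*g[k]).sum()/g[k].sum()
    return cen(0,h),cen(h,len(us))
for z in (p[2]-.138+.015,p[2]-.138+.02,p[2]-.138+.03,p[2]-.138+.04):
    u,v=proj("scene",[p[0],p[1],z])[0]; e=edges(int(round(v)),u,9); print("drum row",int(round(v)),np.round(e,2),"mid",np.mean(e).round(2),"TCP-axis u",u.round(2))
for z in (.14,.13,.12,.11,.10,.09):
    u,v=proj("scene",[.5045,-.263,z])[0]; e=edges(int(round(v)),u,5); print("spin row",int(round(v)),np.round(e,2),"mid",np.mean(e).round(2),"model u",u.round(2))
E
python3 m4.py s4
```

```text
clock: 6.4
tcp_pos: [0.5043, -0.2643, 0.3455]
orientation: [-2.789, -1.444, 0.001]
contact_force: [0.4, -0.1, -1.0]
grip_width: 0.0365
gripper_force: 41.7
[ 0.5044 -0.2644  0.3459] [ 2.790e+00  1.444e+00 -1.000e-03]
drum row 146 [377.31 388.09] mid 382.7 TCP-axis u 382.84
drum row 145 [377.1  388.45] mid 382.78 TCP-axis u 382.96
drum row 142 [374.81 388.45] mid 381.63 TCP-axis u 383.21
drum row 139 [377.68 389.14] mid 383.41 TCP-axis u 383.45
spin row 166 [378.81 383.06] mid 380.94 model u 380.62
spin row 168 [378.8  382.96] mid 380.88 model u 380.39
spin row 171 [378.84 382.63] mid 380.73 model u 380.16
spin row 173 [378.35 382.34] mid 380.35 model u 379.94
spin row 175 [374.6  383.42] mid 379.01 model u 379.71
spin row 178 [377.93 379.24] mid 378.58 model u 379.49
```

Aligned within ~0.5 mm sideways. Lower over the spindle gently.

In the tool's units: 0.03 m / 0.8 = 0.0375, 0.02 m / 0.8 = 0.025.

```bash
python3 drive.py '[[[0, 0, 0.0088, 0, 0, 0], [0, 0, 0.0175, 0, 0, 0], [0, 0, 0.025, 0, 0, 0], [0, 0, 0.0313, 0, 0, 0], [0, 0, 0.0375, 0, 0, 0]]]'; python3 drive.py '[[[0, 0, 0.005, 0, 0, 0], [0, 0, 0.01, 0, 0, 0], [0, 0, 0.015, 0, 0, 0], [0, 0, 0.015, 0, 0, 0], [0, 0, 0.015, 0, 0, 0]]]'
```

```text
clock: 6.95
tcp_pos: [0.5041, -0.2646, 0.3153]
orientation: [-2.79, -1.444, 0.002]
contact_force: [-1.9, -0.2, -0.4]
grip_width: 0.0367
gripper_force: 41.8
clock: 7.45
tcp_pos: [0.5041, -0.2645, 0.3036]
orientation: [-2.79, -1.444, 0.002]
contact_force: [-1.8, 0.1, -2.0]
grip_width: 0.0367
gripper_force: 41.6
```

Over the head with almost no force. Continue down to just above the pin.

In the tool's units: 0.09 m / 0.8 = 0.1125, 0.08 m / 0.8 = 0.1.

```bash
python3 drive.py '[[[0, 0, 0.025, 0, 0, 0], [0, 0, 0.05, 0, 0, 0], [0, 0, 0.075, 0, 0, 0], [0, 0, 0.1, 0, 0, 0], [0, 0, 0.1125, 0, 0, 0]]]'; python3 drive.py '[[[0, 0, 0.0025, 0, 0, 0], [0, 0, 0.005, 0, 0, 0], [0, 0, 0.0075, 0, 0, 0], [0, 0, 0.01, 0, 0, 0], [0, 0, 0.0125, 0, 0, 0]]]';  python3 drive.py '[[[0, 0, 0, 0, 0, 0]]]'
```

```text
clock: 7.95
tcp_pos: [0.5042, -0.2644, 0.2128]
orientation: [-2.79, -1.444, 0.001]
contact_force: [-0.9, -0.5, -1.2]
grip_width: 0.0363
gripper_force: 41.8
clock: 8.45
tcp_pos: [0.5045, -0.2647, 0.2043]
orientation: [2.789, 1.444, -0.0]
contact_force: [-3.0, -0.6, -1.1]
grip_width: 0.0367
gripper_force: 41.8
clock: 8.55
tcp_pos: [0.5044, -0.2646, 0.2039]
orientation: [2.789, 1.444, -0.0]
contact_force: [-1.1, -1.3, -2.6]
grip_width: 0.0367
gripper_force: 41.7
```

In the tool's units: 0.005 m / 0.8 = 0.0063, 0.004 m / 0.8 = 0.005.

```bash
python3 drive.py '[[[0, 0, 0.0025, 0, 0, 0], [0, 0, 0.005, 0, 0, 0], [0, 0, 0.0063, 0, 0, 0], [0, 0, 0.0063, 0, 0, 0]]]'
```

```text
clock: 8.95
tcp_pos: [0.5044, -0.2646, 0.1988]
orientation: [2.789, 1.444, -0.0]
contact_force: [-0.1, -2.0, -2.2]
grip_width: 0.0367
gripper_force: 41.7
```

In the tool's units: 0.003 m / 0.8 = 0.0038, 0.002 m / 0.8 = 0.0025.

```bash
python3 drive.py '[[[0, 0, 0.0013, 0, 0, 0], [0, 0, 0.0025, 0, 0, 0], [0, 0, 0.0038, 0, 0, 0], [0, 0, 0.0038, 0, 0, 0]]]'
```

```text
clock: 9.35
tcp_pos: [0.5045, -0.2647, 0.1958]
orientation: [2.789, 1.444, -0.0]
contact_force: [0.5, -2.1, -1.4]
grip_width: 0.0368
gripper_force: 41.7
```

```bash
python3 drive.py '[[[0, 0, 0.0013, 0, 0, 0], [0, 0, 0.0025, 0, 0, 0], [0, 0, 0.0038, 0, 0, 0], [0, 0, 0.0038, 0, 0, 0]]]'
```

```text
clock: 9.75
tcp_pos: [0.5049, -0.2643, 0.1943]
orientation: [2.789, 1.444, 0.0]
contact_force: [-2.8, 0.3, 10.9]
grip_width: 0.0368
gripper_force: 42.9
```

Contact at the height expected for fully home (0.194). Verify with a turning test: captured on the pin gives a clear moment.

In the tool's units: 0.25 rad / 3.1416 = 0.0796.

```bash
P="python3 -c"; q='from bench import r, imaging, workorder, get_obs;o=get_obs();print(o["moment"].round(3),o["contact_force"].round(1),o["tcp_pos"].round(4))'; $P "$q"
python3 drive.py '[[[0, 0, 0, 0, 0, 0.0223], [0, 0, 0, 0, 0, 0.0446], [0, 0, 0, 0, 0, 0.0637], [0, 0, 0, 0, 0, 0.0796], [0, 0, 0, 0, 0, 0.0796]]]'; $P "$q"; python3 drive.py '[[[0, 0, 0, 0, 0, -0.0318], [0, 0, 0, 0, 0, -0.0637], [0, 0, 0, 0, 0, -0.0955], [0, 0, 0, 0, 0, -0.1273], [0, 0, 0, 0, 0, -0.1273]]]'; $P "$q"
```

```text
[-0.088  1.    -0.068] [-2.8  0.3 10.9] [ 0.5049 -0.2643  0.1943]
clock: 10.25
tcp_pos: [0.5052, -0.2653, 0.1943]
orientation: [2.946, 1.083, 0.002]
contact_force: [-0.8, -3.3, 7.1]
grip_width: 0.0363
gripper_force: 42.5
[-0.879  0.537  0.144] [-0.8 -3.3  7.1] [ 0.5052 -0.2653  0.1943]
clock: 10.75
tcp_pos: [0.5048, -0.2649, 0.1942]
orientation: [2.671, 1.651, 0.001]
contact_force: [-3.3, -1.3, 8.5]
grip_width: 0.0364
gripper_force: 42.9
[-0.511  0.764 -0.161] [-3.3 -1.3  8.5] [ 0.5048 -0.2649  0.1942]
```

Units first: shifts go in shares of 0.8 m and turns go in shares of 180 degrees. So -0.3 rad / 3.1416 = -0.0955.

```bash
q='from bench import r, imaging, workorder, get_obs;o=get_obs();print(o["moment"].round(3),o["contact_force"].round(1),o["tcp_pos"].round(4))'; python3 drive.py '[[[0, 0, 0, 0, 0, -0.0318], [0, 0, 0, 0, 0, -0.0637], [0, 0, 0, 0, 0, -0.0955], [0, 0, 0, 0, 0, -0.0955]]]'; python3 -c "$q"
python3 drive.py '[[[0, 0, 0, 0, 0, 0.0318], [0, 0, 0, 0, 0, 0.0637], [0, 0, 0, 0, 0, 0.0637]]]'; python3 -c "$q"; python3 - <<'E'
from h import *
b,d,W=grab("scene","s5"); t,_,_=grab("top","t5")
z=lambda im,x0,y0: cv2.resize(im[y0:y0+75,x0:x0+50],(400,600),interpolation=cv2.INTER_CUBIC)
cv2.imwrite("pics/v5.png",np.hstack([z(b,357,125),z(t,370,165)]))
for zz in (.156,.146,.163,.07): print(zz,((proj("scene",[.5045,-.264,zz])[0]-[357,125]+.5)*8-.5).round())
E
```

```text
clock: 11.15
tcp_pos: [0.5051, -0.2651, 0.1943]
orientation: [2.394, 2.031, 0.001]
contact_force: [-1.8, -1.8, 8.0]
grip_width: 0.0365
gripper_force: 42.8
[-0.568  0.474 -0.211] [-1.8 -1.8  8. ] [ 0.5051 -0.2651  0.1943]
clock: 11.45
tcp_pos: [0.5059, -0.2648, 0.1943]
orientation: [2.586, 1.778, 0.003]
contact_force: [0.8, -1.5, 6.9]
grip_width: 0.0368
gripper_force: 42.6
[-0.628 -0.04  -0.028] [ 0.8 -1.5  6.9] [ 0.5059 -0.2648  0.1943]
0.156 [197. 301.]
0.146 [195. 320.]
0.163 [198. 287.]
0.07 [181. 460.]
```

View pics/v5.png

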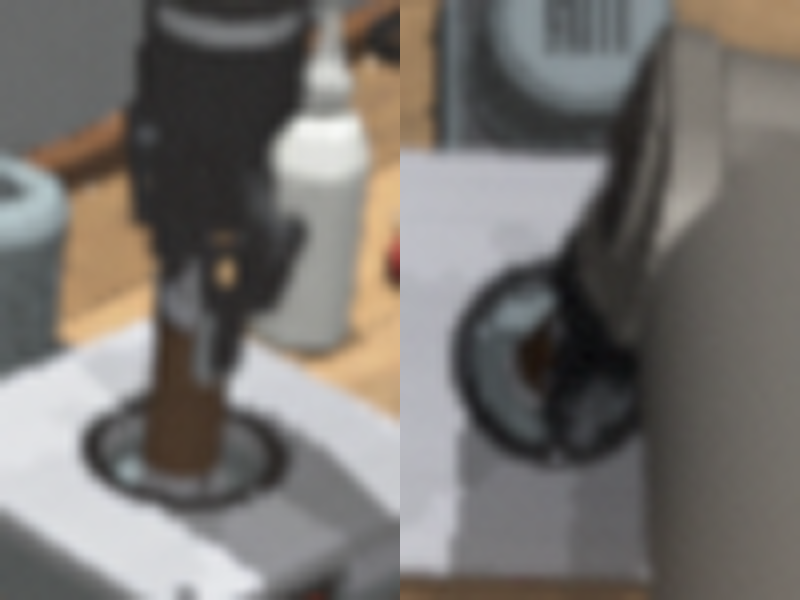

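```bash
python3 - <<'E'
from h import *
c=np.array([.505,-.2635]); f=np.array([-.72,.69])
for off,n in((0,"home"),(.007,"on pin")):
    for z,rr,nm in((.066,.019,"sleeve foot front"),(.146,.019,"sleeve top front"),(.156,.017,"hub top front"),(.056,.017,"hub foot front")):
        print(n,nm,((proj("scene",[*(c+rr*f),z+off])[0]-[357,125]+.5)*8-.5).round())
# calibrate: throat rim front/back at r=38mm z=.07
for s in(1,-1): print("throat",s,((proj("scene",[*(c+s*.038*f),.07])[0]-[357,125]+.5)*8-.5).round())
b=cv2.imread("pics/s5.png").astype(int)
for v in range(150,192): print(v,(v-125+.5)*8-.5,b[v,379:382].mean(0).round().astype(int))
E
```

```text
home sleeve foot front [182. 489.]
home sleeve top front [197. 341.]
home hub top front [198. 319.]
home hub foot front [180. 505.]
on pin sleeve foot front [184. 476.]
on pin sleeve top front [198. 327.]
on pin hub top front [200. 306.]
on pin hub foot front [181. 492.]
throat 1 [186. 504.]
throat -1 [174. 418.]
150 203.5 [41 42 43]
151 211.5 [41 42 43]
152 219.5 [42 42 45]
153 227.5 [43 44 44]
154 235.5 [42 42 44]
155 243.5 [44 44 45]
156 251.5 [46 46 48]
157 259.5 [57 57 58]
158 267.5 [69 68 70]
159 275.5 [84 83 84]
160 283.5 [95 94 94]
161 291.5 [99 97 97]
162 299.5 [104 102 102]
163 307.5 [112 109 108]
164 315.5 [112 109 108]
165 323.5 [96 95 97]
166 331.5 [73 75 82]
167 339.5 [57 65 76]
168 347.5 [57 66 77]
169 355.5 [60 68 78]
170 363.5 [61 69 79]
171 371.5 [60 68 80]
172 379.5 [54 64 77]
173 387.5 [45 58 73]
174 395.5 [42 54 71]
175 403.5 [43 55 71]
176 411.5 [43 56 73]
177 419.5 [42 56 73]
178 427.5 [42 56 72]
179 435.5 [43 57 73]
180 443.5 [43 56 73]
181 451.5 [42 56 73]
182 459.5 [42 56 72]
183 467.5 [46 58 74]
184 475.5 [70 77 87]
185 483.5 [103 102 106]
186 491.5 [103 101 102]
187 499.5 [76 76 77]
188 507.5 [76 76 78]
189 515.5 [119 118 118]
190 523.5 [157 154 153]
191 531.5 [186 182 181]
```

The sleeve foot edge at crop v≈477 and top edge ≈328 match "on the pin" (7 mm high), not home, so keep turning under light push to find the slots.

In the tool's units: -0.36 rad / 3.1416 = -0.1146.

```bash
q='from bench import r, imaging, workorder, get_obs;o=get_obs();print(o["moment"].round(3),o["contact_force"].round(1),o["tcp_pos"].round(4),o["joints"].round(2))'; python3 drive.py '[[[0, 0, 0, 0, 0, -0.0286], [0, 0, 0, 0, 0, -0.0573], [0, 0, 0, 0, 0, -0.0859], [0, 0, 0, 0, 0, -0.1146], [0, 0, 0, 0, 0, -0.1146]]]'; python3 -c "$q"
python3 drive.py '[[[0, 0, 0, 0, 0, -0.0255], [0, 0, 0, 0, 0, -0.0509], [0, 0, 0, 0, 0, -0.0764], [0, 0, 0, 0, 0, -0.0764]]]'; python3 -c "$q"
```

```text
clock: 12.05
tcp_pos: [0.5056, -0.2649, 0.1943]
orientation: [2.221, 2.217, 0.002]
contact_force: [-0.2, -2.6, 6.8]
grip_width: 0.0365
gripper_force: 42.7
[-0.578  0.057 -0.265] [-0.2 -2.6  6.8] [ 0.5056 -0.2649  0.1943] [ 0.64  0.46 -0.34  1.89  0.2   0.82  0.19]
clock: 12.45
tcp_pos: [0.5058, -0.2648, 0.1943]
orientation: [1.94, 2.467, 0.002]
contact_force: [0.8, -1.6, 7.3]
grip_width: 0.0369
gripper_force: 42.7
[-0.621 -0.192 -0.221] [ 0.8 -1.6  7.3] [ 0.5058 -0.2648  0.1943] [ 0.68  0.47 -0.4   1.89  0.24  0.83  0.4 ]
```

In the tool's units: -0.32 rad / 3.1416 = -0.1019.

```bash
q='from bench import r, imaging, workorder, get_obs;o=get_obs();print(o["moment"].round(3),o["contact_force"].round(1),o["tcp_pos"].round(4),o["joints"].round(2))'; python3 drive.py '[[[0, 0, 0, 0, 0, -0.0255], [0, 0, 0, 0, 0, -0.0509], [0, 0, 0, 0, 0, -0.0764], [0, 0, 0, 0, 0, -0.1019], [0, 0, 0, 0, 0, -0.1019]]]'; python3 -c "$q"
python3 drive.py '[[[0, 0, 0, 0, 0, -0.0255], [0, 0, 0, 0, 0, -0.0509], [0, 0, 0, 0, 0, -0.0764], [0, 0, 0, 0, 0, -0.0955]]]'; python3 -c "$q"
```

```text
clock: 12.95
tcp_pos: [0.506, -0.2645, 0.1943]
orientation: [1.522, 2.744, 0.002]
contact_force: [1.1, -0.2, 6.4]
grip_width: 0.0367
gripper_force: 42.6
[-0.401 -0.354 -0.219] [ 1.1 -0.2  6.4] [ 0.506  -0.2645  0.1943] [ 0.74  0.48 -0.47  1.88  0.28  0.84  0.68]
clock: 13.35
tcp_pos: [0.5062, -0.2642, 0.1943]
orientation: [1.094, 2.941, 0.001]
contact_force: [1.7, -0.3, 5.2]
grip_width: 0.0365
gripper_force: 42.6
[-0.185 -0.437 -0.412] [ 1.7 -0.3  5.2] [ 0.5062 -0.2642  0.1943] [ 0.79  0.49 -0.54  1.88  0.33  0.86  0.95]
```

In the tool's units: 0.002 m / 0.8 = 0.0025, 0.001 m / 0.8 = 0.0013.

```bash
q='from bench import r, imaging, workorder, get_obs;o=get_obs();print(o["moment"].round(3),o["contact_force"].round(1),o["tcp_pos"].round(4))'; python3 drive.py '[[[0, 0, 0.0013, 0, 0, 0], [0, 0, 0.0025, 0, 0, 0], [0, 0, 0.0025, 0, 0, 0]]]'; python3 -c "$q"
python3 - <<'E'
from h import *
b,d,W=grab("scene","s6"); t,_,_=grab("top","t6")
z=lambda im,x0,y0: cv2.resize(im[y0:y0+50,x0:x0+33],(400,600),interpolation=cv2.INTER_CUBIC)
cv2.imwrite("pics/v6.png",np.hstack([z(b,365,145),z(t,372,190)]))
E
```

```text
clock: 13.65
tcp_pos: [0.5068, -0.2644, 0.1942]
orientation: [1.097, 2.938, -0.0]
contact_force: [-2.2, -0.3, 20.2]
grip_width: 0.0366
gripper_force: 44.0
[-0.02   0.685 -0.316] [-2.2 -0.3 20.2] [ 0.5068 -0.2644  0.1942]
```

View pics/v6.png

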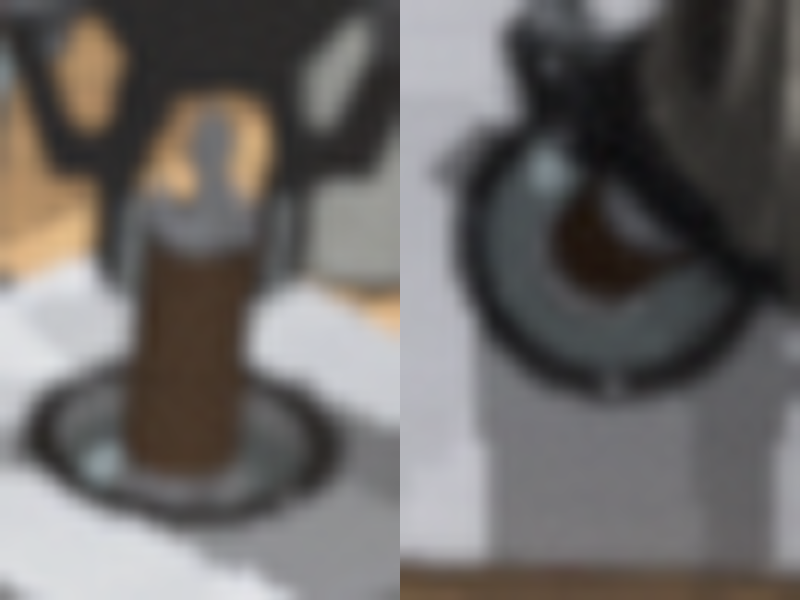

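```bash
python3 - <<'E'
from h import *
a=cv2.imread("pics/s3.png").astype(int); b=cv2.imread("pics/s6.png").astype(int)
c=np.array([.505,-.264]); f=np.array([-.72,.69])
P=lambda z,rr=0:proj("scene",[*(c+rr*f),z])[0].round(2)
print("tip",P(.187),"head bottom",P(.169)); 
for o in(0,.007): print(o,"hubtop back",P(.156+o,-.017),"ctr",P(.156+o),"hubtop front",P(.156+o,.017),"sleeve top front",P(.146+o,.019),"sl foot",P(.066+o,.019),"hub foot",P(.056+o,.017))
for v in range(150,196): print(v,"s3",a[v,381:384].mean(1).round().astype(int),"s6",b[v,380:385].mean(1).round().astype(int),"rb",(b[v,381]-b[v,381].min())[[0,2]])
E
```

```text
tip [381.79 154.62] head bottom [381.37 158.98]
0 hubtop back [380.68 159.8 ] ctr [381.06 162.09] hubtop front [381.45 164.43] sleeve top front [381.26 167.1 ] sl foot [379.44 185.63] hub foot [379.18 187.58]
0.007 hubtop back [380.84 158.14] ctr [381.23 160.42] hubtop front [381.62 162.75] sleeve top front [381.43 165.43] sl foot [379.6  184.05] hub foot [379.33 186.01]
150 s3 [139 142 143] s6 [43 44 44 43 43] rb [0 2]
151 s3 [139 142 143] s6 [43 43 44 45 44] rb [1 1]
152 s3 [137 140 141] s6 [56 59 63 67 65] rb [ 0 16]
153 s3 [135 134 138] s6 [ 90  95  99 105 106] rb [ 0 36]
154 s3 [125 122 125] s6 [113 114 113 117 125] rb [ 0 35]
155 s3 [117 115 118] s6 [121 115 113 116 131] rb [ 0 20]
156 s3 [112 114 119] s6 [119 112 112 117 137] rb [ 0 10]
157 s3 [109 113 120] s6 [119 110 111 119 141] rb [0 5]
158 s3 [115 113 128] s6 [135 114 112 123 148] rb [ 0 10]
159 s3 [125 118 139] s6 [157 123 112 123 150] rb [ 0 23]
160 s3 [129 123 150] s6 [156 124 112 119 143] rb [ 0 23]
161 s3 [121 124 153] s6 [127 115 112 114 127] rb [ 0 10]
162 s3 [111 120 148] s6 [108 112 112 110 116] rb [2 0]
163 s3 [
[... 1038 characters left out ...]
2]
183 s3 [105 110 113] s6 [60 59 60 66 80] rb [ 0 30]
184 s3 [ 95 109 120] s6 [ 74  73  76  88 101] rb [ 0 18]
185 s3 [ 92 108 120] s6 [ 98  93  95 106 110] rb [0 5]
186 s3 [ 94 107 111] s6 [ 97  90  93 101  96] rb [1 2]
187 s3 [78 84 85] s6 [73 71 72 76 72] rb [0 2]
188 s3 [84 86 87] s6 [81 81 82 85 89] rb [0 1]
189 s3 [127 127 127] s6 [134 128 124 126 127] rb [2 0]
190 s3 [146 146 146] s6 [184 160 146 144 145] rb [5 0]
191 s3 [150 149 148] s6 [209 189 164 157 152] rb [7 0]
192 s3 [169 158 150] s6 [216 208 198 192 182] rb [8 0]
193 s3 [210 194 170] s6 [217 216 218 221 216] rb [7 0]
194 s3 [228 224 210] s6 [217 217 221 224 226] rb [5 0]
195 s3 [230 229 227] s6 [217 217 219 223 227] rb [6 0]
```

```bash
python3 - <<'E'
from h import *
f=np.array([-.72,.69,0])
for im,p in(("s4",[.5044,-.2644,.3459]),("s2",[.4813,.0465,.4009])):
    b=cv2.imread(f"pics/{im}.png").astype(int); p=np.array(p)
    fr=p-np.array([-.388,.849,.961]); ff=-np.r_[fr[:2],0]/np.linalg.norm(fr[:2])
    for off in(.138,.131): print(im,off,"sleeve foot",proj("scene",p-[0,0,off-.01]+.019*ff).round(2),"hub foot",proj("scene",p-[0,0,off]+.017*ff).round(2),"sleeve top",proj("scene",p-[0,0,off-.09]+.019*ff).round(2))
    u,v=proj("scene",p-[0,0,.125]+.019*ff)[0].round().astype(int)
    for k in range(v-6,v+12): print(k,b[k,u-1:u+2].mean(0).round().astype(int))
E
```

```text
s4 0.138 sleeve foot [[382.49 149.53]] hub foot [[382.27 151.76]] sleeve top [[384.49 128.89]]
s4 0.131 sleeve foot [[382.66 147.77]] hub foot [[382.44 150.01]] sleeve top [[384.67 127.02]]
143 [43 56 72]
144 [44 56 73]
145 [42 56 71]
146 [42 54 70]
147 [41 53 69]
148 [60 69 82]
149 [100 106 116]
150 [118 129 143]
151 [114 137 163]
152 [105 140 173]
153 [102 136 167]
154 [105 126 148]
155 [109 121 134]
156 [114 123 131]
157 [115 125 134]
158 [117 131 145]
159 [120 142 162]
160 [124 151 175]
s2 0.138 sleeve foot [[322.89 168.23]] hub foot [[322.86 170.73]] sleeve top [[323.18 144.71]]
s2 0.131 sleeve foot [[322.92 166.24]] hub foot [[322.89 168.75]] sleeve top [[323.2  142.58]]
161 [43 55 72]
162 [40 53 70]
163 [41 53 69]
164 [40 53 69]
165 [40 54 71]
166 [47 59 74]
167 [67 73 85]
168 [ 85  92 102]
169 [ 99 117 136]
170 [104 138 170]
171 [105 147 185]
172 [106 149 188]
173 [107 149 188]
174 [106 147 186]
175 [104 144 181]
176 [104 143 180]
177 [106 145 181]
178 [106 146 183]
```

Evidence conflicts (moment ≈0.4 N m suggests engaged; pictures suggest high). Decisive test: lift 12 mm, turn 45°, lower and note the contact height.

In the tool's units: -0.015 m / 0.8 = -0.0188, -0.006 m / 0.8 = -0.0075.

```bash
python3 drive.py '[[[0, 0, -0.0075, 0, 0, 0], [0, 0, -0.0188, 0, 0, 0], [0, 0, -0.0188, 0, 0, 0]]]'; python3 drive.py '[[[0, 0, 0, 0, 0, 0.0477], [0, 0, 0, 0, 0, 0.0955], [0, 0, 0, 0, 0, 0.1432], [0, 0, 0, 0, 0, 0.191], [0, 0, 0, 0, 0, 0.2387]]]'
python3 drive.py '[[[0, 0, 0.0025, 0, 0, 0], [0, 0, 0.005, 0, 0, 0], [0, 0, 0.0075, 0, 0, 0], [0, 0, 0.0075, 0, 0, 0]]]';  python3 drive.py '[[[0, 0, 0.0025, 0, 0, 0], [0, 0, 0.0038, 0, 0, 0], [0, 0, 0.0038, 0, 0, 0]]]'
```

```text
clock: 14.05
tcp_pos: [0.5047, -0.2644, 0.2069]
orientation: [1.1, 2.942, -0.001]
contact_force: [1.5, -1.1, -1.1]
grip_width: 0.0367
gripper_force: 43.5
clock: 14.55
tcp_pos: [0.5043, -0.2641, 0.2058]
orientation: [-2.108, -2.328, 0.0]
contact_force: [1.7, 0.2, -2.0]
grip_width: 0.0368
gripper_force: 43.4
clock: 14.95
tcp_pos: [0.5046, -0.2643, 0.201]
orientation: [2.098, 2.338, -0.001]
contact_force: [-1.8, 1.4, 10.8]
grip_width: 0.0365
gripper_force: 44.6
clock: 15.25
tcp_pos: [0.5051, -0.2646, 0.2005]
orientation: [2.098, 2.336, -0.001]
contact_force: [-7.3, 2.5, 28.8]
grip_width: 0.0367
gripper_force: 46.6
```

Contact now 7 mm higher (0.201): so it had been fully home at 0.1943. Turn back and lower again.

In the tool's units: -0.007 m / 0.8 = -0.0088, -0.006 m / 0.8 = -0.0075, -0.6 rad / 3.1416 = -0.191.

```bash
python3 drive.py '[[[0, 0, -0.0075, 0, 0, 0], [0, 0, -0.0088, 0, 0, -0.0477], [0, 0, -0.0088, 0, 0, -0.0955], [0, 0, -0.0088, 0, 0, -0.1432], [0, 0, -0.0088, 0, 0, -0.191]]]'; python3 drive.py '[[[0, 0, 0.0038, 0, 0, -0.0318], [0, 0, 0.0075, 0, 0, -0.0477], [0, 0, 0.01, 0, 0, -0.0477], [0, 0, 0.0125, 0, 0, -0.0477], [0, 0, 0.0125, 0, 0, -0.0477]]]';  python3 drive.py '[[[0, 0, 0.0013, 0, 0, 0], [0, 0, 0.0025, 0, 0, 0], [0, 0, 0.0025, 0, 0, 0]]]'
```

```text
clock: 15.75
tcp_pos: [0.5044, -0.2645, 0.2037]
orientation: [1.306, 2.857, 0.0]
contact_force: [1.5, 0.4, -1.7]
grip_width: 0.0367
gripper_force: 43.4
clock: 16.25
tcp_pos: [0.5056, -0.2648, 0.1948]
orientation: [1.1, 2.939, 0.0]
contact_force: [3.9, -0.4, 3.1]
grip_width: 0.0366
gripper_force: 44.0
clock: 16.55
tcp_pos: [0.506, -0.2649, 0.1942]
orientation: [1.1, 2.939, -0.001]
contact_force: [-0.7, 0.6, 15.4]
grip_width: 0.0368
gripper_force: 45.4
```

Home again at 0.1942. Release, rise, and head for the keeper.

In the tool's units: -0.0015 m / 0.8 = -0.0019.

```bash
python3 drive.py '[[[0, 0, -0.0019, 0, 0, 0], [0, 0, -0.0019, 0, 0, 0], [0, 0, -0.0019, 0, 0, 0], [0, 0, -0.0019, 0, 0, 0]]]' 0.065; python3 drive.py '[[[0, 0, -0.025, 0, 0, 0], [0, 0, -0.0625, 0, 0, 0], [0, 0, -0.1, 0, 0, 0], [0, 0, -0.1313, 0, 0, 0], [0, 0, -0.1313, 0, 0, 0]]]'
python3 - <<'E'
from h import *
grab("scene","s7"); grab("top","t7")
D=tool([0,0,-1],[0,1,0]); print(D); go([.44,-.035,.25],D)
E
```

```text
clock: 16.95
tcp_pos: [0.5038, -0.2643, 0.1928]
orientation: [-1.1, -2.941, 0.0]
contact_force: [-0.3, 0.0, -0.4]
grip_width: 0.0655
gripper_force: 0.0
clock: 17.45
tcp_pos: [0.5059, -0.2647, 0.3018]
orientation: [1.099, 2.937, -0.002]
contact_force: [0.4, 0.4, -0.5]
grip_width: 0.0648
gripper_force: 0.0
[[-1.  0.  0.]
 [ 0.  1.  0.]
 [ 0.  0. -1.]]
row [0.1991 0.131  0.0481] [-7.000e-04 -1.000e-04 -7.162e-01] |d| 0.243 0.716
```

In the tool's units: 0.199 m / 0.8 = 0.2488, 0.15 m / 0.8 = 0.1875, -0.716 rad / 3.1416 = -0.2279.

```bash
python3 drive.py '[[[0.0438, 0.0288, 0, 0, 0, -0.0446], [0.0875, 0.0575, 0, 0, 0, -0.0891], [0.1375, 0.09, 0.0125, 0, 0, -0.1337], [0.1875, 0.125, 0.0375, 0, 0, -0.1783], [0.2488, 0.1638, 0.06, 0, 0, -0.2279]]]'; python3 drive.py '[[[0, 0, 0, 0, 0, 0], [0, 0, 0, 0, 0, 0]]]'
python3 - <<'E'
from h import *
from scipy.ndimage import label
o=get_obs(); print(o["tcp_pos"].round(4),o["joints"].round(2))
# check: fin/keeper in scene (not occluded?), and drum seated & upright
b=cv2.imread("pics/s7.png"); t=cv2.imread("pics/t7.png"); grab("scene","s8"); c=cv2.imread("pics/s8.png")
z=lambda im,x0,y0,w,h: cv2.resize(im[y0:y0+h,x0:x0+w],(400,600),interpolation=cv2.INTER_CUBIC)
cv2.imwrite("pics/v7.png",np.hstack([z(b,360,140,34,51),z(c,305,160,60,90)]))
D=tool([0,0,-1],[0,1,0]); go([.44,-.035,.25],D); go([.44,-.035,.083],D)
# fin centre in scene s7: dark pixels
L=b.mean(2)[205:245,330:365]; W=np.load("pics/s7_W.npy")[205:245,330:365]; m=(L<60); lab,k=label(m); print([(int((lab==i).sum()),(np.argwhere(lab==i).mean(0)[::-1]+[330,205]).round(1).tolist(),np.nanmean(W[lab==i],0).round(3)) for i in range(1,k+1) if (lab==i).sum()>15])
for y in(-.032,-.035,-.038): print(y,proj("scene",[.4405,y,.024]))
E
```

```text
clock: 18.05
tcp_pos: [0.4422, -0.046, 0.2526]
orientation: [-0.001, -3.139, -0.0]
contact_force: [0.5, 0.7, -0.0]
grip_width: 0.0649
gripper_force: 0.0
clock: 18.25
tcp_pos: [0.4428, -0.0466, 0.2531]
orientation: [-0.007, -3.138, -0.0]
contact_force: [-0.3, -0.1, 0.5]
grip_width: 0.0652
gripper_force: 0.0
[ 0.4428 -0.0466  0.2531] [ 0.71  0.26 -0.84  2.09  0.25  0.89  1.3 ]
row [0.0036 0.0127 0.0036] [-0.0001 -0.002  -0.0068] |d| 0.014 0.007
row [0.0032 0.0127 0.1706] [-0.0001 -0.002  -0.0068] |d| 0.171 0.007
[(54, [348.1, 223.4], array([ 0.438, -0.034,  0.031]))]
-0.032 [[347.05981199 224.77990786]]
-0.035 [[347.67722032 224.42332673]]
-0.038 [[348.29325222 224.06753584]]
```

View pics/v7.png

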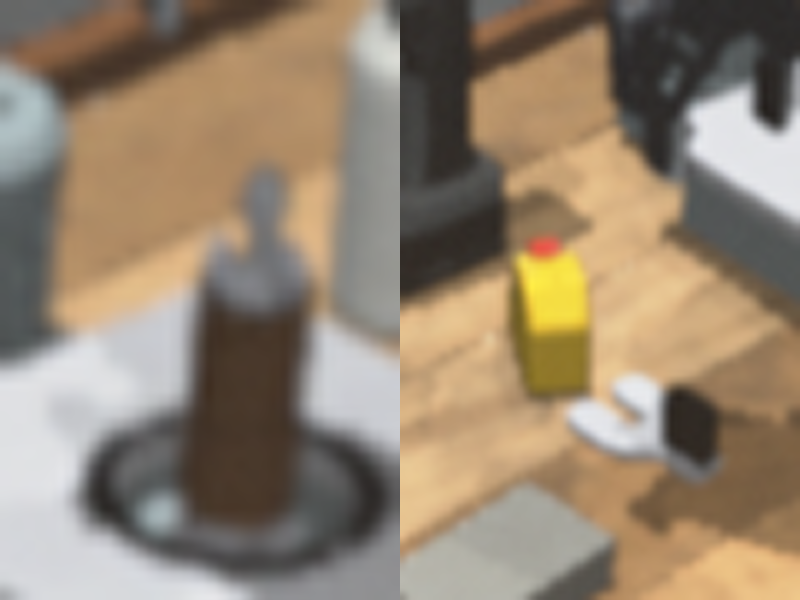

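Drum stands upright on the spindle with the head clear; keeper undisturbed, fin at ≈(0.439,-0.035). Descend and grip the fin.

In the tool's units: 0.16 m / 0.8 = 0.2, 0.145 m / 0.8 = 0.1813, -0.007 rad / 3.1416 = -0.0022.

```bash
python3 drive.py '[[[0.0038, 0.0159, 0.05, 0, 0, -0.0022], [0.0038, 0.0159, 0.1, 0, 0, -0.0022], [0.0038, 0.0159, 0.15, 0, 0, -0.0022], [0.0038, 0.0159, 0.1813, 0, 0, -0.0022], [0.0038, 0.0159, 0.2, 0, 0, -0.0022]]]'; python3 drive.py '[[[0, 0, 0.0063, 0, 0, 0], [0, 0, 0.0125, 0, 0, 0], [0, 0, 0.0125, 0, 0, 0]]]'
python3 - <<'E'
from h import *
go([.44,-.035,.083],tool([0,0,-1],[0,1,0])); print(get_obs()["tcp_pos"])
E
```

```text
clock: 18.8
tcp_pos: [0.4402, -0.0362, 0.0918]
orientation: [-0.004, -3.138, 0.001]
contact_force: [0.8, -0.5, 0.7]
grip_width: 0.0649
gripper_force: 0.0
clock: 19.1
tcp_pos: [0.4413, -0.0352, 0.0844]
orientation: [0.001, 3.142, -0.001]
contact_force: [-0.7, -0.3, -0.2]
grip_width: 0.0649
gripper_force: 0.0
row [0.0013 0.0002 0.0014] [-0.0006  0.     -0.0005] |d| 0.002 0.001
[ 0.44130656 -0.03521366  0.08439867]
```

Good. Close on the fin with more force.

In the tool's units: -0.18 m / 0.8 = -0.225, -0.15 m / 0.8 = -0.1875.

```bash
python3 drive.py '[[[0, 0, 0, 0, 0, 0], [0, 0, 0, 0, 0, 0], [0, 0, 0, 0, 0, 0], [0, 0, 0, 0, 0, 0], [0, 0, 0, 0, 0, 0]]]' 0.0 60; python3 drive.py '[[[0, 0, 0, 0, 0, 0], [0, 0, 0, 0, 0, 0]]]'; python3 drive.py '[[[0, 0, -0.0375, 0, 0, 0], [0, 0, -0.0875, 0, 0, 0], [0, 0, -0.1375, 0, 0, 0], [0, 0, -0.1875, 0, 0, 0], [0, 0, -0.225, 0, 0, 0]]]'
python3 - <<'E'
from h import *
D=tool([0,0,-1],[0,1,0]); go([.35,-.263,.27],D); print(get_obs()["joints"].round(2))
E
```

```text
clock: 19.6
tcp_pos: [0.4412, -0.0348, 0.0849]
orientation: [-0.001, 3.141, -0.002]
contact_force: [-2.0, -0.4, 5.8]
grip_width: 0.011
gripper_force: 58.6
clock: 19.8
tcp_pos: [0.4412, -0.0348, 0.085]
orientation: [-0.001, 3.141, -0.002]
contact_force: [-2.6, -0.6, 5.7]
grip_width: 0.0111
gripper_force: 58.6
clock: 20.3
tcp_pos: [0.441, -0.0343, 0.2666]
orientation: [-0.002, 3.14, -0.001]
contact_force: [0.8, -1.4, -1.3]
grip_width: 0.0112
gripper_force: 58.7
row [ 0.0913 -0.2286 -0.0033] [-0.0008  0.0012  0.0012] |d| 0.246 0.002
[ 0.72  0.24 -0.88  2.08  0.23  0.92  1.29]
```

Keeper held (underside 85 mm below TCP). Move to in front of the spindle, slot toward it.

In the tool's units: -0.21 m / 0.8 = -0.2625, -0.04 m / 0.8 = -0.05.

```bash
python3 drive.py '[[[0.025, -0.05, 0, 0, 0, 0], [0.05, -0.1, 0, 0, 0, 0], [0.0625, -0.1563, 0, 0, 0, 0], [0.0625, -0.2125, 0, 0, 0, 0], [0.0625, -0.2625, 0, 0, 0, 0]]]'
python3 drive.py '[[[0, -0.0125, 0, 0, 0, 0], [0, -0.025, 0, 0, 0, 0], [0, -0.025, 0, 0, 0, 0]]]'
python3 - <<'E'
from h import *
D=tool([0,0,-1],[0,1,0]); go([.395,-.2642,.2445],D); print(get_obs()["joints"].round(2))
E
```

```text
clock: 20.8
tcp_pos: [0.39, -0.2469, 0.2647]
orientation: [-0.001, -3.141, 0.003]
contact_force: [0.6, -0.1, 0.4]
grip_width: 0.011
gripper_force: 58.7
clock: 21.1
tcp_pos: [0.3911, -0.2648, 0.2643]
orientation: [0.001, -3.141, 0.0]
contact_force: [-0.0, 1.4, -1.2]
grip_width: 0.0109
gripper_force: 58.7
row [-0.0039  0.0006  0.0198] [-0.     -0.0005  0.0004] |d| 0.02 0.001
[ 1.1   0.27 -0.73  2.03  0.22  0.92  1.82]
```

In the tool's units: 0.0198 m / 0.8 = 0.0248, 0.01 m / 0.8 = 0.0125.

```bash
python3 drive.py '[[[-0.005, 0, 0.0125, 0, 0, 0], [-0.005, 0, 0.0248, 0, 0, 0], [-0.005, 0, 0.0248, 0, 0, 0], [-0.005, 0, 0.0248, 0, 0, 0]]]'; python3 drive.py '[[[-0.0125, 0, 0, 0, 0, 0], [-0.025, 0, 0, 0, 0, 0], [-0.035, 0, 0, 0, 0, 0], [-0.04, 0, 0, 0, 0, 0], [-0.0438, 0, 0, 0, 0, 0]]]'; python3 drive.py '[[[-0.0038, 0, 0, 0, 0, 0], [-0.0075, 0, 0, 0, 0, 0], [-0.0113, 0, 0, 0, 0, 0], [-0.015, 0, 0, 0, 0, 0], [-0.015, 0, 0, 0, 0, 0]]]'
```

```text
clock: 21.5
tcp_pos: [0.3951, -0.2637, 0.2441]
orientation: [0.004, -3.14, -0.001]
contact_force: [-0.6, 0.5, -1.2]
grip_width: 0.0109
gripper_force: 58.8
clock: 22.0
tcp_pos: [0.4308, -0.2645, 0.2447]
orientation: [0.002, -3.141, 0.0]
contact_force: [-0.3, -0.1, -1.5]
grip_width: 0.0107
gripper_force: 58.8
clock: 22.5
tcp_pos: [0.4425, -0.2646, 0.2447]
orientation: [-0.002, 3.142, -0.0]
contact_force: [-0.1, -0.6, -1.1]
grip_width: 0.011
gripper_force: 58.8
```

In the tool's units: -0.014 m / 0.8 = -0.0175, -0.012 m / 0.8 = -0.015.

```bash
python3 drive.py '[[[-0.0038, 0, 0, 0, 0, 0], [-0.0075, 0, 0, 0, 0, 0], [-0.0113, 0, 0, 0, 0, 0], [-0.015, 0, 0, 0, 0, 0], [-0.0175, 0, 0, 0, 0, 0]]]';  python3 drive.py '[[[-0.0025, 0, 0, 0, 0, 0], [-0.005, 0, 0, 0, 0, 0], [-0.0075, 0, 0, 0, 0, 0], [-0.0075, 0, 0, 0, 0, 0]]]'
```

```text
clock: 23.0
tcp_pos: [0.4565, -0.2645, 0.2447]
orientation: [0.002, -3.141, 0.0]
contact_force: [0.4, -0.2, -1.1]
grip_width: 0.0114
gripper_force: 58.8
clock: 23.4
tcp_pos: [0.4624, -0.2645, 0.2447]
orientation: [0.002, -3.142, 0.0]
contact_force: [0.1, 0.1, -1.2]
grip_width: 0.0111
gripper_force: 58.8
```

In the tool's units: -0.003 m / 0.8 = -0.0038, -0.002 m / 0.8 = -0.0025.

```bash
python3 drive.py '[[[-0.0013, 0, 0, 0, 0, 0], [-0.0025, 0, 0, 0, 0, 0], [-0.0038, 0, 0, 0, 0, 0]]]'; python3 drive.py '[[[-0.0013, 0, 0, 0, 0, 0], [-0.0025, 0, 0, 0, 0, 0], [-0.0025, 0, 0, 0, 0, 0]]]'
```

```text
clock: 23.7
tcp_pos: [0.4649, -0.2645, 0.2446]
orientation: [0.001, -3.141, 0.0]
contact_force: [-1.9, 0.5, -0.4]
grip_width: 0.0108
gripper_force: 58.8
clock: 24.0
tcp_pos: [0.4656, -0.2643, 0.2441]
orientation: [0.001, -3.137, -0.0]
contact_force: [-6.2, 0.6, 2.3]
grip_width: 0.0112
gripper_force: 59.3
```

Fully in (stops against the neck). Ease off and lower onto the drum.

In the tool's units: 0.0025 m / 0.8 = 0.0031, 0.002 m / 0.8 = 0.0025.

```bash
python3 drive.py '[[[0.0031, 0, 0.0013, 0, 0, 0], [0.0031, 0, 0.0025, 0, 0, 0], [0.0031, 0, 0.0025, 0, 0, 0]]]'; python3 drive.py '[[[0, 0, 0.0013, 0, 0, 0], [0, 0, 0.0019, 0, 0, 0], [0, 0, 0.0019, 0, 0, 0]]]'
```

```text
clock: 24.3
tcp_pos: [0.4647, -0.2646, 0.2426]
orientation: [0.001, -3.141, 0.0]
contact_force: [-0.0, 0.6, -0.9]
grip_width: 0.0109
gripper_force: 58.8
clock: 24.6
tcp_pos: [0.4648, -0.2645, 0.2411]
orientation: [0.002, -3.142, 0.0]
contact_force: [-1.1, 0.8, -1.1]
grip_width: 0.0109
gripper_force: 58.8
```

In the tool's units: 0.0014 m / 0.8 = 0.0018, 0.0007 m / 0.8 = 0.0009.

```bash
python3 drive.py '[[[0, 0, 0.0009, 0, 0, 0], [0, 0, 0.0018, 0, 0, 0], [0, 0, 0.0018, 0, 0, 0]]]'; python3 drive.py '[[[0, 0, 0.0009, 0, 0, 0], [0, 0, 0.0018, 0, 0, 0], [0, 0, 0.0018, 0, 0, 0]]]'
```

```text
clock: 24.9
tcp_pos: [0.4649, -0.2645, 0.2408]
orientation: [0.001, -3.141, 0.002]
contact_force: [-5.0, 2.0, 9.8]
grip_width: 0.0109
gripper_force: 60.4
clock: 25.2
tcp_pos: [0.4649, -0.2645, 0.2406]
orientation: [0.001, -3.141, 0.003]
contact_force: [-9.5, 3.9, 20.8]
grip_width: 0.011
gripper_force: 62.1
```

In the tool's units: -0.0022 m / 0.8 = -0.0028, -0.0005 m / 0.8 = -0.0006.

```bash
python3 drive.py '[[[-0.0006, 0, -0.0028, 0, 0, 0], [-0.0006, 0, -0.0028, 0, 0, 0], [-0.0006, 0, -0.0028, 0, 0, 0]]]'; python3 drive.py '[[[0, 0, 0, 0, 0, 0], [0, 0, 0, 0, 0, 0], [0, 0, 0, 0, 0, 0], [0, 0, 0, 0, 0, 0]]]' 0.04; python3 -c "
from h import *
grab('scene','s9')"; python3 drive.py '[[[0, 0, -0.0188, 0, 0, 0], [0, 0, -0.0375, 0, 0, 0], [0, 0, -0.075, 0, 0, 0], [0, 0, -0.125, 0, 0, 0], [0, 0, -0.15, 0, 0, 0]]]'; python3 drive.py '[[[0.0125, 0.05, 0, 0, 0, 0], [0.025, 0.1, 0, 0, 0, 0], [0.025, 0.15, 0, 0, 0, 0], [0.025, 0.2, 0, 0, 0, 0], [0.025, 0.25, 0, 0, 0, 0]]]'
```

```text
clock: 25.5
tcp_pos: [0.4651, -0.2645, 0.2409]
orientation: [0.001, -3.141, 0.001]
contact_force: [-4.5, 2.6, 7.5]
grip_width: 0.011
gripper_force: 60.0
clock: 25.9
tcp_pos: [0.4653, -0.2648, 0.2404]
orientation: [0.001, -3.142, 0.001]
contact_force: [0.5, -0.0, -0.0]
grip_width: 0.0401
gripper_force: 0.0
clock: 26.45
tcp_pos: [0.4665, -0.2644, 0.3655]
orientation: [-0.002, 3.137, -0.005]
contact_force: [0.0, -0.0, 0.7]
grip_width: 0.0401
gripper_force: 0.0
clock: 26.95
tcp_pos: [0.445, -0.0627, 0.3621]
orientation: [-0.001, 3.14, -0.003]
contact_force: [0.3, -0.5, -0.5]
grip_width: 0.0402
gripper_force: 0.0
```

Released and clear. Check the keeper's position and level numerically from fresh frames.

```bash
python3 - <<'E'
from h import *
for n in("top","scene"):
    b,d,W=grab(n,"e_"+n); p=W.reshape(-1,3); L=b.mean(2).ravel()
    k=(abs(p[:,0]-.49)<.07)&(abs(p[:,1]+.264)<.04)
    q=p[k&(p[:,2]>.15)&(p[:,2]<.176)&(L>110)]
    if len(q)>5:
        c=np.linalg.lstsq(np.c_[q[:,:2]-[.504,-.264],np.ones(len(q))],q[:,2],rcond=None)[0]; print(n,"plate",len(q),"slopes",c.round(3),"x",np.percentile(q[:,0],[2,98]).round(3),"y",np.percentile(q[:,1],[2,98]).round(3))
    f=p[k&(p[:,2]>.175)&(L<80)]; print(n,"fin",len(f),f.mean(0).round(3),np.percentile(f,[3,97],axis=0).round(3).tolist())
    a=cv2.imread(f"pics/{n}0.png").astype(int); df=np.abs(a-b).max(2)>60; 
    for nm,X in dict(worn=(.483,-.439,.1),wL1=(.611,.473,.1),wL2=(.541,.49,.1),med=(.5263,.3073,.175),large=(.5874,.1086,.175)).items():
        u,v=proj(n,X)[0].round().astype(int); print(nm,df[v-6:v+7,u-6:u+7].sum(),end=" ")
    print()
# brightness-based fin edge in scene vs model
pts=np.array([[-.056,0,.042],[-.025,0,.042],[-.056,0,.006],[-.025,0,.006]])+[.506,-.2645,.156]
print(proj("scene",pts).round(1)); b=cv2.imread("pics/e_scene.png"); m=b[140:185,355:400].mean(2)<55; print((np.argwhere(m).min(0)+[140,355]),(np.argwhere(m).max(0)+[140,355]),m.sum())
E
```

```text
top plate 192 slopes [-0.011 -0.005  0.161] x [0.453 0.531] y [-0.288 -0.236]
top fin 39 [ 0.463 -0.261  0.194] [[0.45, -0.268, 0.177], [0.475, -0.256, 0.202]]
worn 0 wL1 0 wL2 0 med 0 large 0 
scene plate 123 slopes [ 0.001 -0.034  0.165] x [0.447 0.534] y [-0.289 -0.239]
scene fin 51 [ 0.461 -0.262  0.19 ] [[0.447, -0.266, 0.176], [0.476, -0.258, 0.201]]
worn 0 wL1 0 wL2 0 med 0 large 0 
[[393.9 157.5]
 [387.2 154.3]
 [392.9 166.4]
 [386.3 163.1]]
[140 358] [184 393] 108
```

Keeper is level (top ≈0.162), prong ends ≈0.534 (origin on the spindle axis), other drums unchanged. Hand in.

```bash
python3 -c "
from bench import r, imaging, workorder, get_obs
print(get_obs()['clock'], workorder.hand_in())"
```

```text
the job is handed in; nothing more can be done
27.05 None
```

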